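# Yellow tape roll off its spindle into the kit tray

## Robot

A 6-joint arm with a two-finger parallel gripper is mounted at the origin on the work surface. World frame = base frame: x ahead of the robot, y to its left, z up, the work surface at z = 0. Lengths are in m, angles in rad, forces in N, time in s.
With the tool pointing down it reaches from about 0.25 to 0.775 m from the base axis. Payload 4 kg.
Tool frame: the origin (TCP) lies midway between the tips of the shut fingers; the grasp point (between the pads) lies 19 mm behind it (grasp_offset is the distance from the TCP to the grasp point, in m); z points along the fingers, y is the line along which they close (so a half turn about z gives the same grasp; the last joint's range is limited). The gripper opens to 94 mm and grips with 3 to 60 N. Pads are 16 mm wide; open, the fingers measure 119 mm over their backs; the gripper's body (75 mm by 177 mm) begins 78 mm behind the grasp point.
Start: joints at [1.013, 0.087, 1.371, -0, 1.684, -0.103], TCP at [0.242, 0.494, 0.173] pointing down, gripper open.
Joint ranges: [-3.1, 3.1], [-0.76, 2.03], [0.27, 2.55], [-1.08, 4.22], [0.17, 2.65], [-2.57, 2.57]. Speed limits (rad/s): [2.79, 2.79, 3.14, 3.14, 3.14, 3.14].

## Interface

Orientations are given as a unit quaternion [x, y, z, w].
In Python, from workcell import get_state, capture, get_calibration, sign_off, grasp_offset gives the robot as it stands. The module is installed in compiled form; this text tells all that it offers.
- The arm moves only by the shell command python3 -m pendant 'ROWS' [OPENING]. ROWS is JSON, a list of rows, each an object of numbers: "x", "y", "z": the shift along the tool's x, y, z normalised to -1 to 1, where 1 is 0.12 m; "rx", "ry", "rz": the turn, a rotation vector about the tool's x, y, z normalised to -1 to 1, where 1 is 45 degrees. In form: [{"x": .., "y": .., "z": .., "rx": .., "ry": .., "rz": ..}, ...]. A call has 1 to 8 rows; each row is the pose to reach, as a shift and turn from the pose commanded when the call began, along the tool's axes at that moment; what a row does not reach only later rows make up. A row lasts 1/10 s, in which the tool goes at most 50 mm and 8.59 degrees, less where a joint would pass 70% of its speed; a pose out of reach is approached as far as the arm can. A call with a number of a shift or a turn outside -1 to 1 is refused whole. A call with a gripper value outside its range is refused whole. OPENING is the closure, from 0 (fully open) to 1 (shut), set as the call begins (- or left out, the last holds). The fingers move at their own pace and stop on an object; the grip force is fixed at half the most. Time passes only in rows, so rows that repeat a pose let the fingers close. It gives the time, the measured TCP pose, the force, the opening and the grip force at its end, in the units of the state.
- get_state(): the state, without advancing time (a new reading comes with each control period).
- capture(name): name is "scene" or "top"; returns the picture (420x560x3 uint8, red, green, blue); there is no depth.
- get_calibration(name): a dict with "camera_matrix" (3x3 intrinsics, pixels), "R" (3x3) and "t" (3): a world point X has camera coordinates R X + t. Camera axes: x right, y down, z forward; pixel columns grow to the right and rows downward; lengths in m; the calibration is good to about 2 mm. A picture is of the moment at which its call begins. get_calibration takes no time and is no camera call.
- sign_off(): hands the job in; it is judged then, once.
The state is a dict: "time_s": time; "joint_positions": joint angles; "dq": joint speeds; "joint_efforts": joint torques, N m; "eef_pos": TCP position; "eef_rot": TCP orientation; "contact_force": force on the tool from outside, world axes, zero at the start; "ft_torque": the same for the moment, N m; "width": finger opening in m; "grasp_force": force on a finger pad.
Only numpy, scipy, OpenCV 4.12 (cv2) and the standard library are available. Lean on these libraries where they do the work, as an engineer would, in place of code of your own. Each camera call takes 0.05 s, during which the arm holds its last target. There are 200 camera calls.

## Task

Slide the yellow tape roll up off its spindle and lay it flat on the floor of the shallow white tray, setting it down rather than dropping it. Leave the red and blue rolls on their spindles, undisturbed.

Things in the scene. Friction and masses are not known exactly. Their poses are not given: they have to be found in the camera images.
- roll_yellow: yellow tape roll, a rigid ring of 64 mm outside diameter, 38 mm high, 38 mm bore with a brown core, about 120 g. Origin: centre of its underside; z is its axis (up). It starts flat on a fixed grey rack, underside 14 mm above the bench, loose round a fixed upright steel spindle 20 mm in diameter, whose tip is 78 mm above the bench: it must rise 64 mm to clear it.
- roll_red: red tape roll of the same size on another spindle; not to be disturbed. Origin: centre of its underside. The rack's base plate is 90 x 320 mm, 14 mm thick; its three equal spindles stand in a row along it, 110 mm apart, one roll on each. Which colour is where varies, and so do the rack's place and yaw.
- roll_blue: blue tape roll of the same size on the remaining spindle; not to be disturbed. Origin: centre of its underside
- tray: shallow white square open tray fixed to the bench, empty, 170 x 170 mm outside, 28 mm high, walls and floor 4 mm thick (inside 162 x 162 mm). Origin: centre of its underside, on the bench; x and y run along its sides, z up
Things that resemble listed ones, but are neither listed nor needed, are in the scene too. There is more than one size of the roll_yellow; the one meant has the size given above.

How it is judged:
By the outcome, as a careful person would: the job done as asked, in the order asked, and still so for the second after the job is handed in, with the robot touching nothing.
It also fails if it takes over 40 s, if anything falls off the work surface, if the arm or the gripper's body presses on something with over 40 N, if the wrist force passes 120 N, or if a joint passes its speed limit or range.

## Working session

There is one attempt and no reset: what is moved stays moved. The work goes in short steps, Python scripts to look and compute and a shell command to move; the robot and the scene stay as the last step left them, time stands still between calls to the robot, and variables do not carry over. Pictures are saved under pics/ and viewed, at most 11 in all, crops included, and the job is handed in when it is done.

```bash
mkdir -p pics
python3 - <<'E'
from workcell import *
import cv2
for n in("scene","top"):
    im=capture(n); cv2.imwrite(f"pics/{n}0.png",im[:,:,::-1]); c=get_calibration(n); print(n,c)
s=get_state(); print(s['eef_pos'],s['eef_rot'],s['width'],grasp_offset)
E
```

```text
scene {'camera_matrix': array([[507.20189188,   0.        , 272.87953887],
       [  0.        , 507.20189188, 212.85097191],
       [  0.        ,   0.        ,   1.        ]]), 'R': array([[-0.23587717,  0.97161722, -0.01794257],
       [ 0.63631073,  0.14046796, -0.75853636],
       [-0.73448663, -0.19033846, -0.65138365]]), 't': array([ 0.12594039, -0.34727228,  1.68936279])}
top {'camera_matrix': array([[511.18594941,   0.        , 278.9426299 ],
       [  0.        , 511.18594941, 204.61768126],
       [  0.        ,   0.        ,   1.        ]]), 'R': array([[ 0.01804355, -0.99983599, -0.00155362],
       [-0.9933961 , -0.0177512 , -0.11335379],
       [ 0.11330762,  0.00358867, -0.99355347]]), 't': array([0.031635  , 0.58522635, 1.28309594])}
[0.24133018 0.49363681 0.17154462] [ 2.25436229e-01  9.74257455e-01 -9.10038507e-04 -2.99261046e-04] 0.09418304390156361 0.0188
```

View pics/scene0.png

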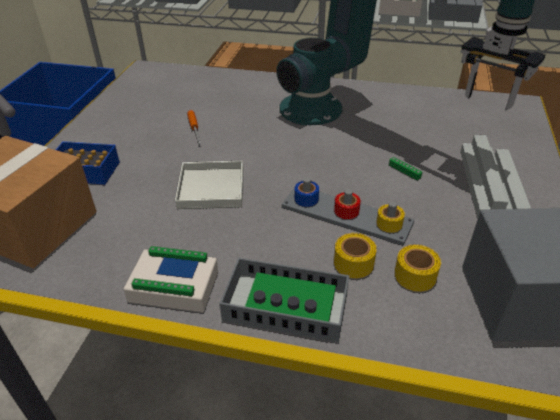

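View pics/top0.png

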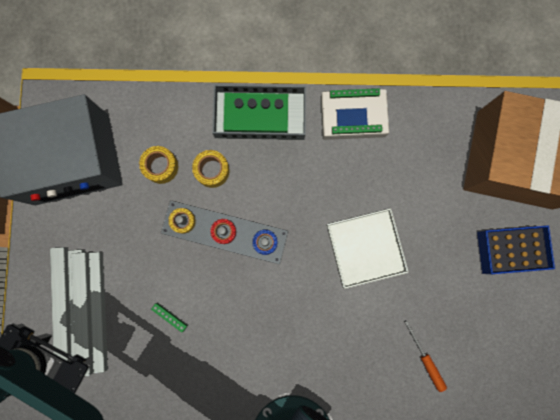

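The scene picture shows blue (307,193), red (347,205) and yellow (391,218) rolls on the rack. Two larger loose yellow rolls stand at (355,255) and (418,267). The top picture shows the same things: rack yellow (181,221), loose yellows (158,164) and (210,168), and the tray centred near (368,248).

Possible confusions: spindle yellow top(181,221), loose yellow top(158,164), loose yellow top(210,168). I choose (181,221), the smaller one on a spindle, and check it in a close crop.

Run:
```python
import cv2,numpy as np
a=cv2.imread("pics/top0.png")[190:275,150:300]; b=cv2.imread("pics/scene0.png")[170:245,275:425]
z=lambda i:cv2.resize(i,None,fx=5,fy=5*0.7 if 0 else 5,interpolation=cv2.INTER_CUBIC)
cv2.imwrite("pics/c_top.png",z(a)); cv2.imwrite("pics/c_scene.png",z(b))
```

```text
(no output)
```

View pics/c_top.png

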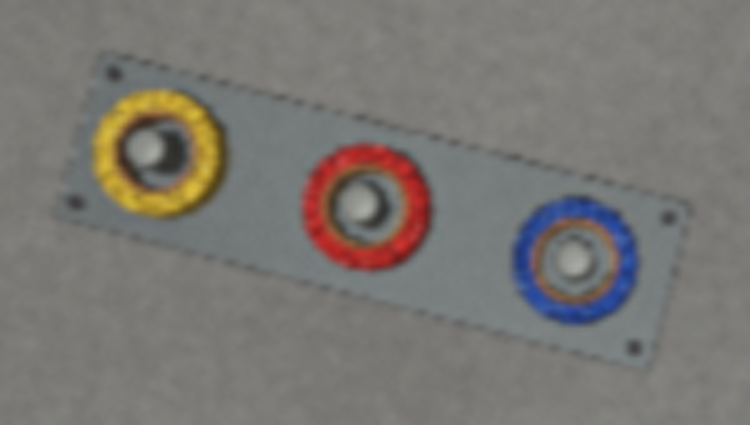

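View pics/c_scene.png

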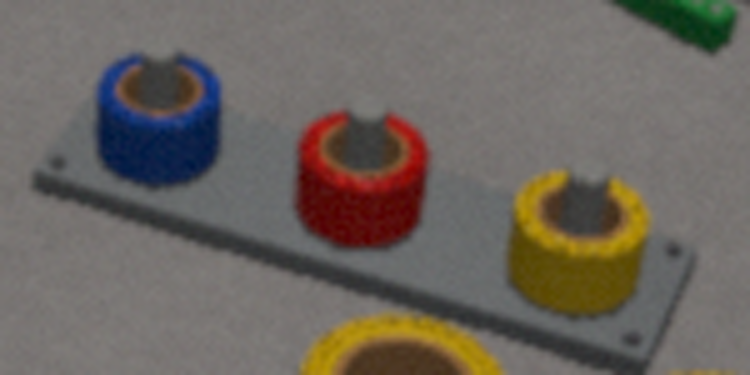

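The crop confirms it: the rack's yellow roll has a top-face centre at top (181.8,220.6) and scene (391.2,212.4), and it sits on a spindle. The two loose ones are bigger and have no spindle.

```bash
cat > h.py <<'E'
import numpy as np,cv2
from workcell import *
C={n:get_calibration(n) for n in("top","scene")}
P={n:c["camera_matrix"]@np.c_[c["R"],c["t"]] for n,c in C.items()}
def tri(a,b):
    X=cv2.triangulatePoints(P["top"],P["scene"],np.array(a,float).T,np.array(b,float).T); return (X[:3]/X[3]).T
def atz(n,uv,z):
    c=C[n]; d=c["R"].T@np.linalg.solve(c["camera_matrix"],[*uv,1]); o=-c["R"].T@c["t"]; return o+d*(z-o[2])/d[2]
E
python3 - <<'E'
from h import *
np.set_printoptions(precision=4,suppress=True)
T=[(181.4,220.2),(223,231),(264.6,241.6),(179.2,219.6),(222.2,230.6),(264.6,241.4),(328,221),(391,209),(408,272),(346,288)]
S=[(390.8,212),(347.2,199.6),(306.6,187.6),(392.4,205),(348.4,191),(307.,181.5),(242,206),(177,206),(179,163),(243,161)]
print("y r b faces, tips, tray rim\n",tri(T,S))
print([atz("top",p,.052) for p in T[:3]],[atz("top",p,.078) for p in T[3:6]])
r=np.array([atz("top",p,.028) for p in T[6:]]);print(r,r.mean(0),np.linalg.norm(r-np.roll(r,1,0),axis=1))
from scipy.spatial.transform import Rotation as R
print(R.from_quat(get_state()["eef_rot"]).as_matrix())
E
```

```text
y r b faces, tips, tray rim
 [[ 0.5384  0.2896  0.05  ]
 [ 0.513   0.183   0.0493]
 [ 0.4881  0.0771  0.0501]
 [ 0.5381  0.2906  0.0717]
 [ 0.5122  0.1829  0.0755]
 [ 0.4877  0.077   0.0692]
 [ 0.5456 -0.0828  0.0081]
 [ 0.5798 -0.2476  0.0068]
 [ 0.4196 -0.2943  0.0233]
 [ 0.3742 -0.1286  0.0244]]
[array([0.5383, 0.2881, 0.052 ]), array([0.5129, 0.182 , 0.052 ]), array([0.4881, 0.0765, 0.052 ])] [array([0.5377, 0.2886, 0.078 ]), array([0.5123, 0.1811, 0.078 ]), array([0.4875, 0.0757, 0.078 ])]
[[ 0.545  -0.085   0.028 ]
 [ 0.579  -0.2474  0.028 ]
 [ 0.4184 -0.2895  0.028 ]
 [ 0.3753 -0.1318  0.028 ]] [ 0.4794 -0.1884  0.028 ] [0.1761 0.1659 0.166  0.1635]
[[-0.8984  0.4393 -0.001 ]
 [ 0.4393  0.8984 -0.0016]
 [ 0.0002 -0.0019 -1.    ]]
```

```bash
python3 -m pendant '[{"x":-0.2,"rz":0.17},{"x":-0.5,"y":-0.05,"rz":0.35},{"x":-0.8,"y":-0.1,"rz":0.53},{"x":-1,"y":-0.15,"rz":0.72},{"x":-1,"y":-0.15,"rz":0.9},{"x":-1,"y":-0.15,"rz":1},{"x":-1,"y":-0.15,"rz":1}]' 0
cat >> h.py <<'E'
from scipy.spatial.transform import Rotation as R
def go(xyz,yaw=None):
    s=get_state(); M=R.from_quat(s["eef_rot"]).as_matrix(); y=np.degrees(np.arctan2(M[1,1],M[0,1]))
    print("yaw",y.round(2),"tilt",(M[:2,2]).round(4),"pos",np.round(s["eef_pos"],4),"F",np.round(s["contact_force"],1),"w",round(s["width"],4),"t",s["time_s"])
    print("shift units",(M.T@(np.array(xyz)-s["eef_pos"])/.12).round(3), "rz", None if yaw is None else round((y-yaw)/45,3))
E
python3 -c "
from h import *
go([.538,.2885,.1715],-13.3)"
```

```text
yaw 63.94 tilt [-0.001  -0.0016] pos [0.2413 0.4936 0.1715] F [ 0.3 -0.4 -0.9] w 0.0942 t 0.1
shift units [-2.972e+00 -4.500e-01  1.000e-03] rz 1.717invalid input
```

```bash
python3 -m pendant '[{"x":-0.2,"y":0,"z":0,"rx":0,"ry":0,"rz":0.17},{"x":-0.5,"y":-0.05,"z":0,"rx":0,"ry":0,"rz":0.35},{"x":-0.8,"y":-0.1,"z":0,"rx":0,"ry":0,"rz":0.53},{"x":-1,"y":-0.15,"z":0,"rx":0,"ry":0,"rz":0.72},{"x":-1,"y":-0.15,"z":0,"rx":0,"ry":0,"rz":0.9},{"x":-1,"y":-0.15,"z":0,"rx":0,"ry":0,"rz":1},{"x":-1,"y":-0.15,"z":0,"rx":0,"ry":0,"rz":1}]' 0
python3 -c "
from h import *
go([.538,.2885,.1715],-13.3)"
```

```text
time_s: 0.8
eef_pos: [0.3416, 0.4247, 0.172]
eef_rot: [0.581, 0.814, -0.001, -0.0]
contact_force: [0.1, -0.7, 0.2]
width: 0.0938
grasp_force: 0.0
yaw 18.92 tilt [-0.0008 -0.0008] pos [0.3416 0.4247 0.172 ] F [ 0.1 -0.7  0.2] w 0.0938 t 0.8
shift units [-1.605  1.181  0.003] rz 0.716
```

```bash
python3 -m pendant '[{"x":-0.2,"y":0.15,"z":0,"rx":0,"ry":0,"rz":0.17},{"x":-0.4,"y":0.3,"z":0,"rx":0,"ry":0,"rz":0.35},{"x":-0.6,"y":0.45,"z":0,"rx":0,"ry":0,"rz":0.53},{"x":-0.8,"y":0.59,"z":0,"rx":0,"ry":0,"rz":0.716},{"x":-0.8,"y":0.59,"z":0,"rx":0,"ry":0,"rz":0.716},{"x":-0.8,"y":0.59,"z":0,"rx":0,"ry":0,"rz":0.716}]' 0
python3 -c "
from h import *
go([.538,.2885,.1715],-13.3)"
```

```text
time_s: 1.4
eef_pos: [0.4394, 0.3573, 0.1721]
eef_rot: [0.783, 0.621, -0.001, -0.0]
contact_force: [-0.1, -0.0, 0.1]
width: 0.0937
grasp_force: 0.0
yaw -13.16 tilt [-0.0013  0.    ] pos [0.4394 0.3573 0.1721] F [-0.1 -0.   0.1] w 0.0937 t 1.4
shift units [-0.371  0.931  0.004] rz 0.003
```

```bash
python3 -m pendant '[{"x":-0.12,"y":0.3,"z":0,"rx":0,"ry":0,"rz":0},{"x":-0.24,"y":0.6,"z":0,"rx":0,"ry":0,"rz":0},{"x":-0.37,"y":0.93,"z":0.1,"rx":0,"ry":0,"rz":0},{"x":-0.37,"y":0.93,"z":0.4,"rx":0,"ry":0,"rz":0},{"x":-0.37,"y":0.93,"z":0.55,"rx":0,"ry":0,"rz":0},{"x":-0.37,"y":0.93,"z":0.55,"rx":0,"ry":0,"rz":0},{"x":-0.37,"y":0.93,"z":0.55,"rx":0,"ry":0,"rz":0}]' 0
python3 -c "
from h import *
go([.538,.2885,.018],-13.3)
a=cv2.resize(capture('scene')[120:270,300:500,::-1],None,fx=4,fy=4,interpolation=2)
cv2.imwrite('pics/s1.png',a)"
```

```text
time_s: 2.1
eef_pos: [0.5373, 0.2896, 0.1069]
eef_rot: [0.783, 0.622, -0.0, -0.0]
contact_force: [0.9, 0.8, -0.6]
width: 0.0937
grasp_force: 0.0
yaw -13.12 tilt [-0.0004  0.0003] pos [0.5373 0.2896 0.1069] F [ 0.9  0.8 -0.6] w 0.0937 t 2.1
shift units [-0.008  0.008  0.741] rz 0.004
```

View pics/s1.png

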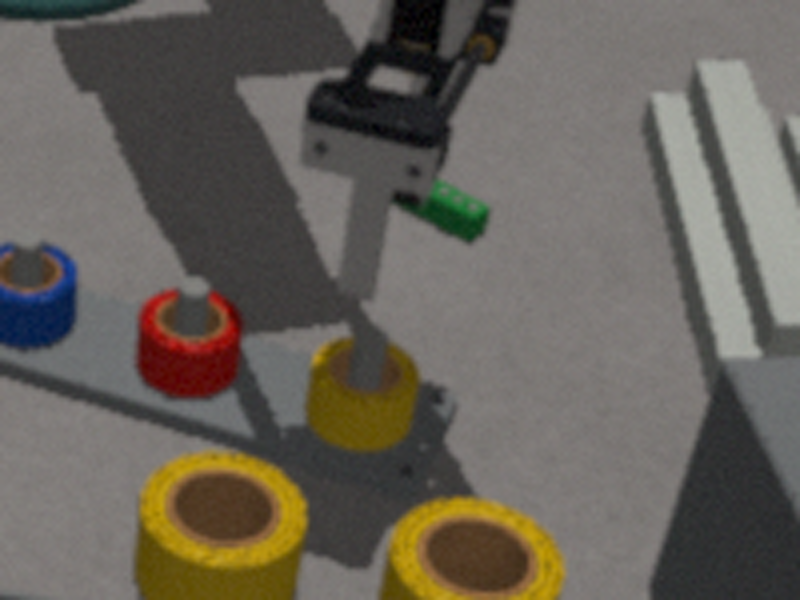

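The picture shows the near finger centred over the yellow spindle (368,370 in the crop), with clear room to the red roll (190,345) and the loose rolls. I lower to a TCP z of about 0.022.

```bash
python3 -m pendant '[{"x":-0.01,"y":0,"z":0.2,"rx":0,"ry":0,"rz":0},{"x":-0.01,"y":0,"z":0.4,"rx":0,"ry":0,"rz":0},{"x":-0.01,"y":0,"z":0.55,"rx":0,"ry":0,"rz":0},{"x":-0.01,"y":0,"z":0.65,"rx":0,"ry":0,"rz":0},{"x":-0.01,"y":0,"z":0.7,"rx":0,"ry":0,"rz":0},{"x":-0.01,"y":0,"z":0.7,"rx":0,"ry":0,"rz":0},{"x":-0.01,"y":0,"z":0.7,"rx":0,"ry":0,"rz":0}]' 0
python3 -m pendant '[{"x":0,"y":0,"z":0,"rx":0,"ry":0,"rz":0},{"x":0,"y":0,"z":0,"rx":0,"ry":0,"rz":0},{"x":0,"y":0,"z":0,"rx":0,"ry":0,"rz":0},{"x":0,"y":0,"z":0,"rx":0,"ry":0,"rz":0}]' 0.2
python3 -m pendant '[{"x":0,"y":0,"z":0,"rx":0,"ry":0,"rz":0},{"x":0,"y":0,"z":0,"rx":0,"ry":0,"rz":0},{"x":0,"y":0,"z":0,"rx":0,"ry":0,"rz":0},{"x":0,"y":0,"z":0,"rx":0,"ry":0,"rz":0},{"x":0,"y":0,"z":0,"rx":0,"ry":0,"rz":0},{"x":0,"y":0,"z":0,"rx":0,"ry":0,"rz":0}]' 0.5
```

```text
time_s: 2.85
eef_pos: [0.5386, 0.2879, 0.024]
eef_rot: [0.784, 0.621, 0.001, 0.0]
contact_force: [-0.4, 0.2, 0.7]
width: 0.094
grasp_force: 0.0
time_s: 3.25
eef_pos: [0.5379, 0.2875, 0.0229]
eef_rot: [0.784, 0.621, 0.0, 0.0]
contact_force: [0.0, -0.0, -0.3]
width: 0.0754
grasp_force: 0.0
time_s: 3.85
eef_pos: [0.5378, 0.2874, 0.0226]
eef_rot: [0.784, 0.621, 0.0, -0.0]
contact_force: [0.2, 0.4, 0.7]
width: 0.0473
grasp_force: 0.0
```

```bash
python3 -c "
from h import *
a=cv2.resize(capture('scene')[150:270,330:450,::-1],None,fx=4,fy=4,interpolation=2)
b=cv2.resize(capture('top')[150:270,120:200,::-1],None,fx=4,fy=4,interpolation=2)
cv2.imwrite('pics/s2.png',np.hstack([a,b]))"
```

```text
(no output)
```

View pics/s2.png

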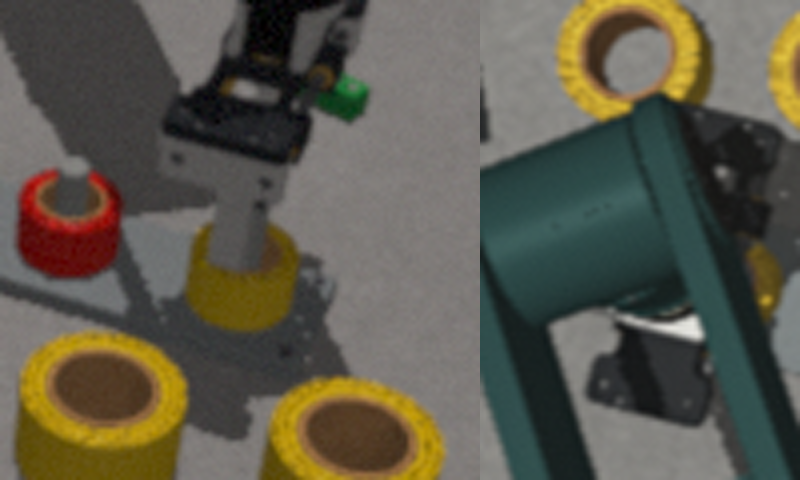

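```bash
python3 -c "
from h import *
def pr(n,X):
    p=P[n]@np.r_[X,1]; return (p[:2]/p[2]).round(1)
d=np.array([.974,-.228,0])
for c,w in((np.array([.5373,.2896,.1069]),.0937),(np.array([.5378,.2874,.0226]),.0473)):
    print(pr('scene',c),pr('scene',c+d*w/2),pr('scene',c+d*(w/2+.012)),pr('scene',c-d*w/2))
print(pr('scene',[.538,.2885,.014]),pr('scene',[.538,.2885,.052]))
s=get_state();print(s['width'],s['grasp_force'],s['joint_positions'])
"
```

```text
[393.7 193. ] [387.6 204.7] [386.  207.8] [399.4 181.9]
[388.  220.4] [385.  226.3] [383.5 229.4] [390.8 214.6]
[388.  223.1] [390.  211.2]
0.04698387376333578 0.0 [3.97826193e-01 2.91009329e-01 1.43464862e+00 3.42113974e-05
 1.41587723e+00 6.29510738e-01]
```

```bash
python3 -c "
from h import *
def pr(n,X):
    p=P[n]@np.r_[X,1]; return (p[:2]/p[2]).round(1)
d=np.array([.439,.898,0]);c=np.array([.2413,.4936,.1715])
for n in P: print(n,pr(n,c),pr(n,c+d*.047),pr(n,c-d*.047),pr(n,[0,0,0]))
a=cv2.imread('pics/scene0.png')[30:120,450:550]; b=cv2.resize(capture('scene')[150:240,350:450,::-1],None,fx=4,fy=5,interpolation=2)
cv2.imwrite('pics/s3.png',np.hstack([cv2.resize(a,None,fx=4,fy=5,interpolation=2),b]))
"
```

```text
top [ 74.  346.7] [ 55.7 336.9] [ 92.3 356.5] [291.5 437.8]
scene [484.7 114.1] [502.8 119.8] [467.2 108.5] [310.7 108.6]
```

View pics/s3.png

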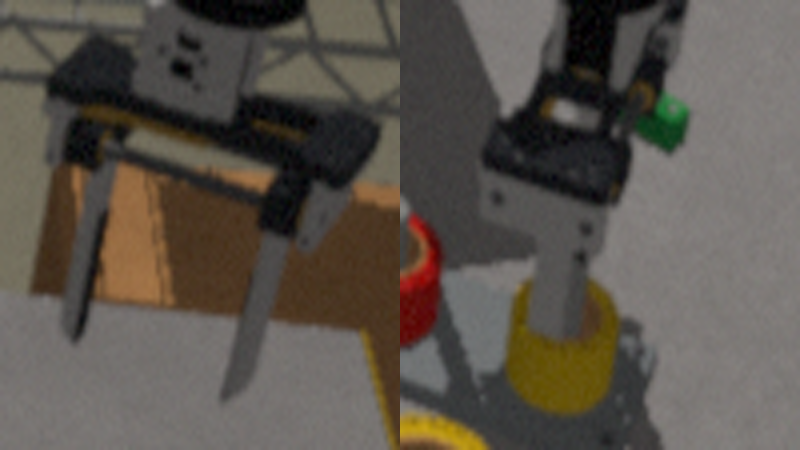

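The left half shows the initial fingertips at about (468,98) and (506,110), roughly 10 px above where the reported TCP projects. The right half shows the near tip at (389,217), just above the yellow roll's top face. So the real tips sit about 32 mm higher than the reported TCP, and the fingers closed over the roll. I'll reopen and go lower, watching the force.

```bash
python3 -m pendant '[{"x":0,"y":0,"z":0,"rx":0,"ry":0,"rz":0},{"x":0,"y":0,"z":0,"rx":0,"ry":0,"rz":0},{"x":0,"y":0,"z":0,"rx":0,"ry":0,"rz":0},{"x":0,"y":0,"z":0,"rx":0,"ry":0,"rz":0},{"x":0,"y":0,"z":0,"rx":0,"ry":0,"rz":0},{"x":0,"y":0,"z":0,"rx":0,"ry":0,"rz":0},{"x":0,"y":0,"z":0,"rx":0,"ry":0,"rz":0}]' 0
python3 -m pendant '[{"x":0,"y":0,"z":0.04,"rx":0,"ry":0,"rz":0},{"x":0,"y":0,"z":0.08,"rx":0,"ry":0,"rz":0},{"x":0,"y":0,"z":0.12,"rx":0,"ry":0,"rz":0},{"x":0,"y":0,"z":0.16,"rx":0,"ry":0,"rz":0},{"x":0,"y":0,"z":0.16,"rx":0,"ry":0,"rz":0},{"x":0,"y":0,"z":0.16,"rx":0,"ry":0,"rz":0}]' 0
python3 -c "
from h import *
a=cv2.resize(capture('scene')[150:240,340:460,::-1],None,fx=6,fy=6,interpolation=2)
cv2.imwrite('pics/s4.png',a)"
```

```text
time_s: 4.7
eef_pos: [0.5378, 0.2874, 0.0226]
eef_rot: [0.784, 0.621, 0.0, -0.0]
contact_force: [0.6, 0.3, 0.6]
width: 0.0938
grasp_force: 0.0
time_s: 5.3
eef_pos: [0.5376, 0.2874, 0.0031]
eef_rot: [0.784, 0.621, -0.0, -0.0]
contact_force: [-0.0, -0.5, 0.8]
width: 0.0942
grasp_force: 0.0
```

View pics/s4.png

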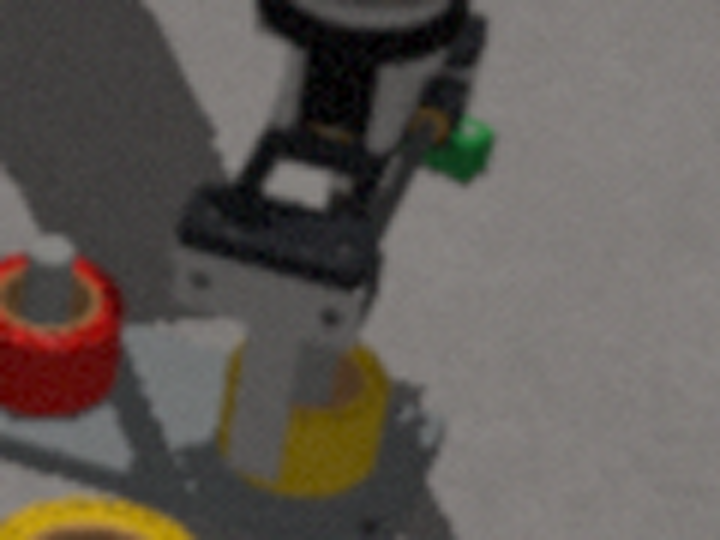

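The near finger is now in front of the roll, tip at image (383,229), about 20 mm above the rack. The sideways alignment matches the prediction. I lower 12 mm more, then close.

```bash
python3 -m pendant '[{"x":0,"y":0,"z":0.03,"rx":0,"ry":0,"rz":0},{"x":0,"y":0,"z":0.06,"rx":0,"ry":0,"rz":0},{"x":0,"y":0,"z":0.08,"rx":0,"ry":0,"rz":0},{"x":0,"y":0,"z":0.1,"rx":0,"ry":0,"rz":0},{"x":0,"y":0,"z":0.1,"rx":0,"ry":0,"rz":0},{"x":0,"y":0,"z":0.1,"rx":0,"ry":0,"rz":0}]' 0
python3 -m pendant '[{"x":0,"y":0,"z":0,"rx":0,"ry":0,"rz":0},{"x":0,"y":0,"z":0,"rx":0,"ry":0,"rz":0},{"x":0,"y":0,"z":0,"rx":0,"ry":0,"rz":0},{"x":0,"y":0,"z":0,"rx":0,"ry":0,"rz":0}]' 0.25
python3 -m pendant '[{"x":0,"y":0,"z":0,"rx":0,"ry":0,"rz":0},{"x":0,"y":0,"z":0,"rx":0,"ry":0,"rz":0},{"x":0,"y":0,"z":0,"rx":0,"ry":0,"rz":0},{"x":0,"y":0,"z":0,"rx":0,"ry":0,"rz":0},{"x":0,"y":0,"z":0,"rx":0,"ry":0,"rz":0},{"x":0,"y":0,"z":0,"rx":0,"ry":0,"rz":0}]' 0.6
```

```text
time_s: 5.95
eef_pos: [0.5378, 0.2874, -0.0087]
eef_rot: [0.784, 0.621, -0.0, -0.0]
contact_force: [-0.6, -0.4, -0.2]
width: 0.094
grasp_force: 0.0
time_s: 6.35
eef_pos: [0.5378, 0.2875, -0.0085]
eef_rot: [0.784, 0.621, 0.0, 0.0]
contact_force: [-0.1, 0.4, 0.4]
width: 0.0709
grasp_force: 0.0
time_s: 6.95
eef_pos: [0.5378, 0.2874, -0.0086]
eef_rot: [0.784, 0.621, 0.0, -0.0]
contact_force: [-0.1, 0.0, 0.2]
width: 0.0619
grasp_force: 30.0
```

Gripped. Now a straight lift.

```bash
python3 -m pendant '[{"x":0,"y":0,"z":-0.05,"rx":0,"ry":0,"rz":0},{"x":0,"y":0,"z":-0.15,"rx":0,"ry":0,"rz":0},{"x":0,"y":0,"z":-0.3,"rx":0,"ry":0,"rz":0},{"x":0,"y":0,"z":-0.45,"rx":0,"ry":0,"rz":0},{"x":0,"y":0,"z":-0.6,"rx":0,"ry":0,"rz":0},{"x":0,"y":0,"z":-0.75,"rx":0,"ry":0,"rz":0},{"x":0,"y":0,"z":-0.85,"rx":0,"ry":0,"rz":0},{"x":0,"y":0,"z":-0.85,"rx":0,"ry":0,"rz":0}]'
python3 -c "
from h import *
go([.479,-.188,.0934],-13.3)
a=cv2.resize(capture('scene')[110:230,310:470,::-1],None,fx=5,fy=5,interpolation=2)
cv2.imwrite('pics/s5.png',a)"
```

```text
time_s: 7.75
eef_pos: [0.5394, 0.2881, 0.0967]
eef_rot: [0.784, 0.621, 0.003, 0.001]
contact_force: [-0.5, 0.2, -1.0]
width: 0.0622
grasp_force: 30.0
yaw -13.28 tilt [0.0051 0.0022] pos [0.5394 0.2881 0.0967] F [-0.5  0.2 -1. ] w 0.0622 t 7.75
shift units [-3.977  0.421  0.016] rz 0.001
```

View pics/s5.png

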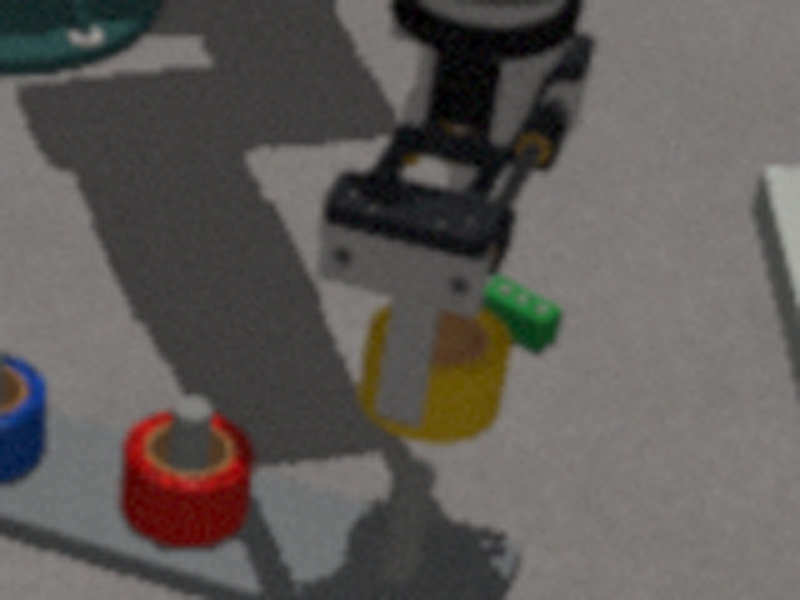

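The roll hangs level in the fingers at crop (435,375), clear of the spindle, and the red and blue rolls are undisturbed. I carry it to the tray.

```bash
python3 -m pendant '[{"x":-0.05,"y":0,"z":0,"rx":0,"ry":0,"rz":0},{"x":-0.15,"y":0,"z":0,"rx":0,"ry":0,"rz":0},{"x":-0.3,"y":0.03,"z":0,"rx":0,"ry":0,"rz":0},{"x":-0.45,"y":0.05,"z":0,"rx":0,"ry":0,"rz":0},{"x":-0.6,"y":0.07,"z":0,"rx":0,"ry":0,"rz":0},{"x":-0.75,"y":0.09,"z":0,"rx":0,"ry":0,"rz":0},{"x":-0.9,"y":0.1,"z":0,"rx":0,"ry":0,"rz":0},{"x":-1,"y":0.11,"z":0,"rx":0,"ry":0,"rz":0}]'
python3 -m pendant '[{"x":-0.15,"y":0.01,"z":0,"rx":0,"ry":0,"rz":0},{"x":-0.3,"y":0.03,"z":0,"rx":0,"ry":0,"rz":0},{"x":-0.45,"y":0.05,"z":0,"rx":0,"ry":0,"rz":0},{"x":-0.6,"y":0.07,"z":0,"rx":0,"ry":0,"rz":0},{"x":-0.75,"y":0.09,"z":0,"rx":0,"ry":0,"rz":0},{"x":-0.9,"y":0.1,"z":0,"rx":0,"ry":0,"rz":0},{"x":-1,"y":0.11,"z":0,"rx":0,"ry":0,"rz":0}]'
python3 -m pendant '[{"x":-0.15,"y":0.01,"z":0,"rx":0,"ry":0,"rz":0},{"x":-0.3,"y":0.03,"z":0,"rx":0,"ry":0,"rz":0},{"x":-0.45,"y":0.05,"z":0,"rx":0,"ry":0,"rz":0},{"x":-0.6,"y":0.07,"z":0,"rx":0,"ry":0,"rz":0},{"x":-0.75,"y":0.09,"z":0,"rx":0,"ry":0,"rz":0},{"x":-0.9,"y":0.1,"z":0,"rx":0,"ry":0,"rz":0},{"x":-1,"y":0.11,"z":0,"rx":0,"ry":0,"rz":0}]'
python3 -c "
from h import *
go([.479,-.188,.0934],-13.3)"
```

```text
time_s: 8.6
eef_pos: [0.5228, 0.1655, 0.0936]
eef_rot: [0.785, 0.62, 0.0, 0.0]
contact_force: [-1.2, -0.4, -1.5]
width: 0.062
grasp_force: 30.0
time_s: 9.3
eef_pos: [0.5081, 0.0463, 0.0935]
eef_rot: [0.784, 0.62, 0.0, 0.0]
contact_force: [-0.6, 0.2, -1.8]
width: 0.062
grasp_force: 30.0
time_s: 10.0
eef_pos: [0.4934, -0.0732, 0.0935]
eef_rot: [0.784, 0.62, 0.0, 0.0]
contact_force: [-0.3, -0.7, -1.3]
width: 0.062
grasp_force: 30.0
yaw -13.31 tilt [0.0004 0.0001] pos [ 0.4934 -0.0732  0.0935] F [-0.3 -0.7 -1.3] w 0.062 t 10.0
shift units [-0.959  0.103  0.   ] rz -0.0
```

```bash
python3 -m pendant '[{"x":-0.15,"y":0.01,"z":0,"rx":0,"ry":0,"rz":0},{"x":-0.3,"y":0.03,"z":0,"rx":0,"ry":0,"rz":0},{"x":-0.45,"y":0.05,"z":0,"rx":0,"ry":0,"rz":0},{"x":-0.6,"y":0.07,"z":0,"rx":0,"ry":0,"rz":0},{"x":-0.75,"y":0.09,"z":0,"rx":0,"ry":0,"rz":0},{"x":-0.9,"y":0.1,"z":0,"rx":0,"ry":0,"rz":0},{"x":-0.96,"y":0.1,"z":0,"rx":0,"ry":0,"rz":0},{"x":-0.96,"y":0.1,"z":0,"rx":0,"ry":0,"rz":0}]'
python3 -m pendant '[{"x":0,"y":0,"z":0.1,"rx":0,"ry":0,"rz":0},{"x":0,"y":0,"z":0.25,"rx":0,"ry":0,"rz":0},{"x":0,"y":0,"z":0.4,"rx":0,"ry":0,"rz":0},{"x":0,"y":0,"z":0.55,"rx":0,"ry":0,"rz":0},{"x":0,"y":0,"z":0.68,"rx":0,"ry":0,"rz":0},{"x":0,"y":0,"z":0.78,"rx":0,"ry":0,"rz":0},{"x":0,"y":0,"z":0.8,"rx":0,"ry":0,"rz":0},{"x":0,"y":0,"z":0.8,"rx":0,"ry":0,"rz":0}]'
python3 -c "
from h import *
go([.479,-.188,-.0186],-13.3)
a=cv2.resize(capture('scene')[140:230,150:290,::-1],None,fx=5,fy=5,interpolation=2)
cv2.imwrite('pics/s6.png',a)"
```

```text
time_s: 10.8
eef_pos: [0.4787, -0.1874, 0.0933]
eef_rot: [0.785, 0.62, 0.0, -0.0]
contact_force: [0.2, -0.1, -2.1]
width: 0.0622
grasp_force: 30.0
time_s: 11.6
eef_pos: [0.4786, -0.1863, -0.0032]
eef_rot: [0.784, 0.621, -0.0, -0.001]
contact_force: [-0.2, 0.7, -0.7]
width: 0.0621
grasp_force: 30.0
yaw -13.24 tilt [-0.0009  0.0007] pos [ 0.4786 -0.1863 -0.0032] F [-0.2  0.7 -0.7] w 0.0621 t 11.6
shift units [-0.013  0.006  0.128] rz 0.001
```

View pics/s6.png

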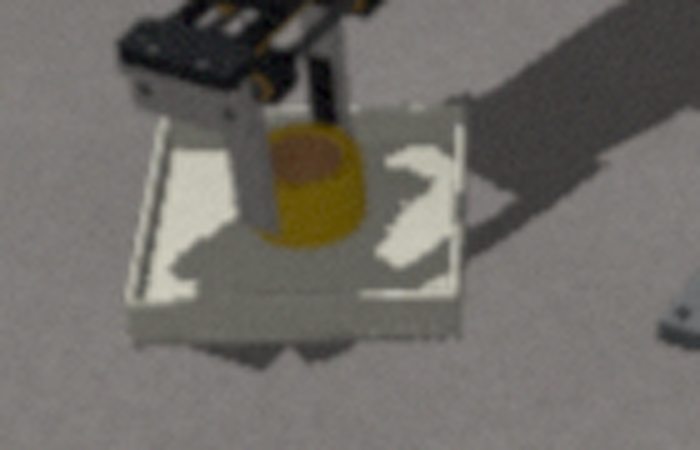

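The roll is central in the tray at crop (310,190), about 15 mm above the floor. I lower it slowly until it touches.

```bash
python3 -m pendant '[{"x":0,"y":0,"z":0.02,"rx":0,"ry":0,"rz":0},{"x":0,"y":0,"z":0.05,"rx":0,"ry":0,"rz":0},{"x":0,"y":0,"z":0.08,"rx":0,"ry":0,"rz":0},{"x":0,"y":0,"z":0.1,"rx":0,"ry":0,"rz":0},{"x":0,"y":0,"z":0.11,"rx":0,"ry":0,"rz":0},{"x":0,"y":0,"z":0.11,"rx":0,"ry":0,"rz":0},{"x":0,"y":0,"z":0.11,"rx":0,"ry":0,"rz":0}]'
python3 -m pendant '[{"x":0,"y":0,"z":0.008,"rx":0,"ry":0,"rz":0},{"x":0,"y":0,"z":0.008,"rx":0,"ry":0,"rz":0},{"x":0,"y":0,"z":0.008,"rx":0,"ry":0,"rz":0}]'
```

```text
time_s: 12.35
eef_pos: [0.4789, -0.187, -0.0158]
eef_rot: [0.784, 0.621, 0.0, 0.0]
contact_force: [-0.9, 0.1, -1.1]
width: 0.0618
grasp_force: 30.0
time_s: 12.65
eef_pos: [0.4789, -0.187, -0.0168]
eef_rot: [0.784, 0.621, 0.0, 0.0]
contact_force: [-0.5, -0.3, -1.5]
width: 0.0624
grasp_force: 30.0
```

```bash
python3 -m pendant '[{"x":0,"y":0,"z":0.008,"rx":0,"ry":0,"rz":0},{"x":0,"y":0,"z":0.008,"rx":0,"ry":0,"rz":0},{"x":0,"y":0,"z":0.008,"rx":0,"ry":0,"rz":0}]'
python3 -m pendant '[{"x":0,"y":0,"z":0.008,"rx":0,"ry":0,"rz":0},{"x":0,"y":0,"z":0.008,"rx":0,"ry":0,"rz":0},{"x":0,"y":0,"z":0.008,"rx":0,"ry":0,"rz":0}]'
```

```text
time_s: 12.95
eef_pos: [0.4788, -0.1869, -0.0178]
eef_rot: [0.784, 0.621, 0.0, -0.0]
contact_force: [-0.1, -0.1, -1.1]
width: 0.0625
grasp_force: 30.0
time_s: 13.25
eef_pos: [0.4791, -0.187, -0.0186]
eef_rot: [0.784, 0.621, 0.0, 0.0]
contact_force: [0.4, -0.4, -0.7]
width: 0.0625
grasp_force: 30.0
```

```bash
python3 -m pendant '[{"x":0,"y":0,"z":0.008,"rx":0,"ry":0,"rz":0},{"x":0,"y":0,"z":0.008,"rx":0,"ry":0,"rz":0},{"x":0,"y":0,"z":0.008,"rx":0,"ry":0,"rz":0}]'
```

```text
time_s: 13.55
eef_pos: [0.4791, -0.1871, -0.0186]
eef_rot: [0.784, 0.621, 0.0, 0.0]
contact_force: [-1.8, 1.2, 5.2]
width: 0.0623
grasp_force: 30.0
```

Contact: the force is up 6 N and z has stopped. Release and rise.

```bash
python3 -m pendant '[{"x":0,"y":0,"z":0,"rx":0,"ry":0,"rz":0},{"x":0,"y":0,"z":0,"rx":0,"ry":0,"rz":0},{"x":0,"y":0,"z":0,"rx":0,"ry":0,"rz":0},{"x":0,"y":0,"z":0,"rx":0,"ry":0,"rz":0},{"x":0,"y":0,"z":0,"rx":0,"ry":0,"rz":0},{"x":0,"y":0,"z":0,"rx":0,"ry":0,"rz":0}]' 0.08
python3 -m pendant '[{"x":0,"y":0,"z":-0.05,"rx":0,"ry":0,"rz":0},{"x":0,"y":0,"z":-0.2,"rx":0,"ry":0,"rz":0},{"x":0,"y":0,"z":-0.4,"rx":0,"ry":0,"rz":0},{"x":0,"y":0,"z":-0.6,"rx":0,"ry":0,"rz":0},{"x":0,"y":0,"z":-0.8,"rx":0,"ry":0,"rz":0},{"x":0,"y":0,"z":-1,"rx":0,"ry":0,"rz":0},{"x":0,"y":0,"z":-1,"rx":0,"ry":0,"rz":0},{"x":0,"y":0,"z":-1,"rx":0,"ry":0,"rz":0}]' 
python3 -c "
from h import *
a=cv2.resize(capture('scene')[120:240,150:430,::-1],None,fx=2.8,fy=2.8,interpolation=2)
cv2.imwrite('pics/s7.png',a)"
```

```text
time_s: 14.15
eef_pos: [0.4788, -0.1869, -0.0198]
eef_rot: [0.784, 0.621, 0.0, -0.0]
contact_force: [0.2, -0.3, -0.2]
width: 0.0866
grasp_force: 0.0
time_s: 14.95
eef_pos: [0.4791, -0.187, 0.1005]
eef_rot: [0.784, 0.621, 0.0, 0.0]
contact_force: [-0.5, 0.4, 0.3]
width: 0.0866
grasp_force: 0.0
```

View pics/s7.png

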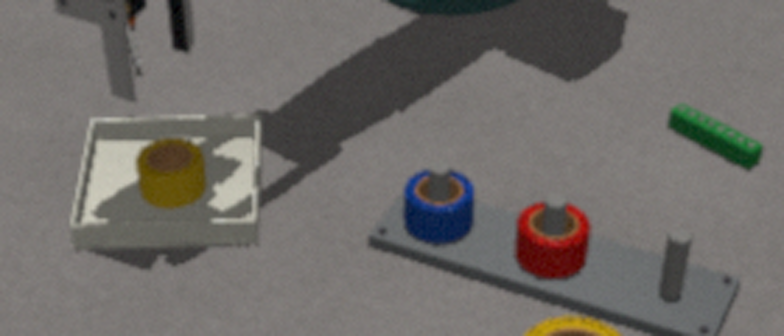

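The roll lies flat in the tray at crop (170,172). The red and blue rolls are still on their spindles, and the gripper is clear.

```bash
python3 -c "
from workcell import *
print(sign_off())"
```

```text
the job is handed in; nothing more can be done
None
```

The yellow roll from the spindle was set down flat near the middle of the tray floor, the red and blue rolls are still on their spindles, and I handed the job in after about 15 s of robot time; no verdict was returned.

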